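# Rap the wedged spacer out of an upturned pot

### The job

An orange spacer is stuck inside the blue pot, which stands upside down on the bench. Pick the blue pot up and, keeping hold of it, rap its rim sharply on the green block until the spacer drops out onto the block; then lift the pot off the spacer and stand the empty pot mouth-down on the bench, clear of the block. Leave the grey pot alone.

Things in the scene. Friction and masses are not known exactly. Their poses are not given: they have to be found in the camera images.
- blue_pot_center (a point): Centre, half-way up, of the blue see-through pot, a plain round tube 52 mm across and 58 mm tall, upside down (mouth down, closed end up, z up) on the bench, with the orange spacer stuck inside: rim 29 mm below this point, top 29 mm above. About 0.14 kg. Grasp it across the 52 mm, from above, best 5 to 12 mm above this point, so that it can slide up in the fingers when rapped.
- spacer_center (a point): Centre, half-way up, of the orange spacer in the blue pot: 29 mm across, 30 mm tall, 36 mm flange at its lower end, 0.10 kg. Stuck, its underside is 20 mm above the pot's rim and this point 6 mm above the pot's centre; once free it drops by these 20 mm and stays behind when the pot is lifted straight up by 45 mm or more. Gentle lifting, carrying and setting down do not free it.
- rap_block_top (a point): Centre of the flat top, 18 mm above the bench, of the green rapping block: a hard round disc 140 mm across, fixed. The spacer snaps free when the pot still moves down at 0.2 m/s or a little more as its rim hits the block (aim about 5 mm below the touch, from some 50 mm above it); below 0.08 m/s it stays stuck. If it stays, rap again, harder.
- grey_pot_center (a point): Centre, half-way up, of the grey pot, same shape and size as the blue one and also upside down on the bench, empty: a bystander.
Mind the look-alikes: they are no part of the job. What is shaped like the part that bears rap_block_top but pink is not meant.

How it is judged (in metres and radians):
On the way, in this order (a step that is already met when the one before it is completed fails the run):
1. the blue pot is held in the air with the spacer still stuck in it (height (world z) of blue_pot_center above 0.065 m and contact force between the fingers and blue_pot above 0.5 N and z of spacer_center in the frame of blue_pot_center above 0.001 m and distance between spacer_center and blue_pot_center below 0.02 m), for 0.1 s.
2. the spacer has dropped free of its seat, over the green block, with the pot still held (z of spacer_center in the frame of blue_pot_center below -0.008 m and contact force between the fingers and blue_pot above 0.5 N and horizontal distance between spacer_center and rap_block_top below 0.065 m), for 0.04 s.
At the end, for the whole second after the job is handed in: the spacer lies or stands at rest on the green block (its centre within 68 mm of the block's centre), and the blue pot stands released and at rest on the bench, mouth down within 8 degrees, clear of the block (its centre more than 100 mm from the block's centre) (horizontal distance between spacer_center and rap_block_top below 0.068 m and height (world z) of spacer_center between 0.027 and 0.045 m and linear speed of each of spacer, blue_pot below 0.02 m/s and angle between blue_pot_center's own z axis and vertical below 0.15 rad and height (world z) of blue_pot_center between 0.022 and 0.037 m and horizontal distance between blue_pot_center and rap_block_top above 0.1 m and contact force between the fingers and blue_pot below 0.1 N); the robot touches nothing.
It fails at once if the spacer comes loose in the pot while the pot is not held in the gripper, or away from the block (z of spacer_center in the frame of blue_pot_center between -0.011 and 0.001 m and horizontal distance between spacer_center and blue_pot_center below 0.02 m and (contact force between the fingers and blue_pot below 0.2 N or horizontal distance between blue_pot_center and rap_block_top above 0.085 m)).
It fails at once if the grey pot is moved by more than 20 mm (distance of grey_pot_center from where it was at the start of the episode above 0.02 m).
It also fails if it takes over 45 s, if anything falls off the work surface, if the arm or the gripper's body presses on something with over 40 N, if the wrist force passes 120 N, or if a joint passes its speed limit or range.

### The arm

A 6-joint arm with a two-finger parallel gripper is mounted at the origin on a cart in front of the work surface, level with it; the furniture and walls round the work are solid. World frame = base frame: x ahead of the robot, y to its left, z up, the work surface at z = 0. Lengths are in m, angles in degrees, forces in N, time in s.
With the tool pointing down it reaches from about 0.325 to 0.875 m from the base axis. Payload 4.4 kg.
Tool frame: the origin (TCP) lies on the centre line of the jaws, within the pads' length; the fingertips stand 17 mm ahead of it and the grasp point (between the pads) lies 2 mm behind it; z points along the fingers, y is the line along which they close (so a half turn about z gives the same grasp; the last joint's range is limited). The gripper opens to 85 mm and grips with 20 to 120 N. Pads are 22 mm wide; open, the fingers measure 114 mm over their backs; the gripper's body (76 mm by 85 mm) begins 54 mm behind the grasp point. The pads swing forward as they close: fully open they stand 13 mm farther back than shut.
Start: joints at [-72.852, 11.837, 88.321, -0, 79.842, -8.623], TCP at [0.25, -0.518, 0.248] pointing down, gripper open.
Joint ranges: [-156.59, 156.59], [-49.26, 127.26], [12.9, 141.05], [-63.56, 243.56], [4.71, 150.69], [-161.64, 161.64]. Speed limits (degrees/s): [159.86, 159.86, 180, 180, 180, 180].

### API

Orientations are given as [roll, pitch, yaw] about the fixed x, y, z axes, in that order (R = Rz(yaw) Ry(pitch) Rx(roll)).
In Python, from plant import arm, vision, finish_job, silhouettes gives the robot as it stands.
- The arm moves only by the shell command python3 -m jog 'ROWS' [FORCE]. ROWS is JSON, a list that holds one entry, the list of rows, each a list of 5 numbers: the opening, from 0 (shut) to 1 (fully open), then the shift along the world's x, y, z in m, then the turn about the world's z in units of 8 degrees (1.0 is 8 degrees). A call has 1 to 10 rows; each row shifts and turns the commanded pose from where the row before left it; what a row does not reach is not made up. A row lasts 1/10 s, in which the tool goes at most 50 mm and 8.59 degrees, less where a joint would pass 70% of its speed; a pose out of reach is approached as far as the arm can. A call is refused whole if a number of a shift passes 0.05 or a number of a turn 1, either way. A call with a gripper value outside its range is refused whole. The fingers move at their own pace and stop on an object; FORCE is the grip in N (left out, the last holds). Time passes only in rows, so rows that do not move let the fingers close. It gives the time, the measured TCP pose, the force, the opening and the grip force at its end, in the units of the state.
- arm.get_state(): the state, without advancing time (a new reading comes with each control period).
- vision.capture(name): name is "side" or "top"; returns a dict with "img" (420x560x3 uint8, blue, green, red), "fx", "fy", "cx", "cy" (pixels), "cam_to_world" (4x4, takes a point from camera to world coordinates). Camera axes: x right, y down, z forward; pixel columns grow to the right and rows downward; lengths in m; the calibration is good to about 2 mm. A picture is of the moment at which its call begins. There is no depth.
- finish_job(): hands the job in; it is judged then, once.
Trained networks look in a picture, given as the dict that the camera call returned (one of the last four; its "shot" number tells which), for a name from the list of things; names that differ only in an ending like _2 or _b are one class to them, and where a whole thing is asked for, a point or a joint stands for the part that bears it (a point fixed in the world has none). Each returns a list of dicts, best first, with "conf" (0 to 1); they miss things now and then, are a little off and sometimes report something else, mostly with a low value. They report only what shows in the picture. A call takes as long as a camera call. They do not tell look-alikes from the thing itself.
- silhouettes(query, picture): "region" (420x560 bool, what is visible of it) and "bbox" ([left, top, right, bottom] in pixels, round what is visible of it).
The state is a dict: "clock": time; "joints": joint angles; "joint_vel": joint speeds; "tau": joint torques, N m; "tcp_pos": TCP position; "tool_rot": TCP orientation; "contact_force": force on the tool from outside, world axes, zero at the start; "ft_torque": the same for the moment, N m; "grip_width": finger opening in m; "finger_force": force on a finger pad.
Only numpy, scipy, OpenCV 4.12 (cv2) and the standard library are available. Lean on these libraries where they do the work, as an engineer would, in place of code of your own. Each camera call takes 0.05 s, during which the arm holds its last target. There are 200 camera calls.

## Working session

There is one attempt and no reset: what is moved stays moved. The work goes in short steps, Python scripts to look and compute and a shell command to move; the robot and the scene stay as the last step left them, time stands still between calls to the robot, and variables do not carry over. Pictures are saved under pics/ and viewed, at most 10 in all, crops included, and the job is handed in when it is done.

```bash
mkdir -p pics; cat > h.py <<'E'
import numpy as np,cv2
from plant import arm,vision,finish_job,silhouettes
def ray(c,u,v,z):
    T=np.array(c["cam_to_world"]);d=T[:3,:3]@np.array([(u-c["cx"])/c["fx"],(v-c["cy"])/c["fy"],1]);o=T[:3,3]
    return o+d*(z-o[2])/d[2]
def proj(c,p):
    T=np.linalg.inv(np.array(c["cam_to_world"]));q=T[:3,:3]@p+T[:3,3]
    return c["fx"]*q[0]/q[2]+c["cx"],c["fy"]*q[1]/q[2]+c["cy"]
E
python3 - <<'E'
from h import *
for n in("top","side"):
    c=vision.capture(n);cv2.imwrite(f"pics/{n}0.png",c["img"]);print(n,np.round(np.array(c["cam_to_world"]),3).tolist())
    for q,z in(("blue_pot_center",.029),("rap_block_top",.018),("grey_pot_center",.029),("spacer_center",.035)):
        for r in silhouettes(q,c)[:4]:
            b=r["bbox"];ys,xs=np.nonzero(r["region"]);col=c["img"][r["region"]].mean(0).round()
            print(q,round(r["conf"],2),b,len(xs),col,ray(c,xs.mean(),ys.mean(),z).round(4),ray(c,(b[0]+b[2])/2,(b[1]+b[3])/2,z).round(4))
print(arm.get_state())
E
```

```text
top [[0.029, -0.983, 0.181, 0.343], [-1.0, -0.028, 0.011, -0.059], [-0.006, -0.181, -0.983, 1.073], [0.0, 0.0, 0.0, 1.0]]
blue_pot_center 0.67 [374.4, 235.7, 403.6, 263.8] 575 [98. 38. 18.] [ 0.4752 -0.2949  0.029 ] [ 0.467  -0.2922  0.029 ]
rap_block_top 0.67 [380.6, 152.9, 438.8, 214.3] 3042 [101.  81. 132.] [ 0.6183 -0.3455  0.018 ] [ 0.6197 -0.3433  0.018 ]
rap_block_top 0.59 [183.1, 226.9, 254.8, 294.2] 3232 [115.  94. 144.] [0.4326 0.0798 0.018 ] [0.4338 0.0788 0.018 ]
rap_block_top 0.58 [268.1, 192.4, 331.4, 259.4] 3048 [ 56. 100.  36.] [ 0.5153 -0.0986  0.018 ] [ 0.5159 -0.0971  0.018 ]
grey_pot_center 0.68 [161.7, 193.5, 189.3, 222.1] 619 [87. 86. 84.] [0.546  0.1835 0.029 ] [0.547  0.1799 0.029 ]
side [[0.999, -0.011, 0.039, 0.495], [-0.037, -0.603, 0.797, -0.732], [0.015, -0.798, -0.603, 0.568], [0.0, 0.0, 0.0, 1.0]]
blue_pot_center 0.66 [233.6, 284.9, 265.6, 334.1] 1320 [100.  57.  44.] [ 0.4747 -0.2941  0.029 ] [ 0.4744 -0.2942  0.029 ]
rap_block_top 0.9 [297.3, 304.5, 383.9, 383.3] 5299 [123. 100. 169.] [ 0.6186 -0.3595  0.018 ] [ 0.6215 -0.3583  0.018 ]
grey_pot_center
[... 210 characters left out ...]
408  0.029 ]
{'clock': 0.5, 'joints': array([-7.28508416e+01,  1.18386697e+01,  8.83244960e+01, -1.98080555e-04,
        7.98427492e+01, -8.62343360e+00]), 'joint_vel': array([ 0.07970209, -0.11732098, -0.08878267, -0.08154913,  0.06835069,
       -0.01306168]), 'tau': array([-2.00112386e-04, -3.82625234e+01, -2.91619921e+01, -2.55858386e-04,
        2.30922087e-03, -7.99022757e-06]), 'tcp_pos': array([ 0.24998647, -0.51778147,  0.24824285]), 'tool_rot': array([-1.79994123e+02, -6.94107680e-04,  2.57726269e+01]), 'contact_force': array([-0.03112569, -0.19037377,  0.18783433]), 'ft_torque': array([-0.0153687 , -0.00058708,  0.01055329]), 'finger_force': 0.0, 'grip_width': 0.08539790030530553}
```

View pics/top0.png

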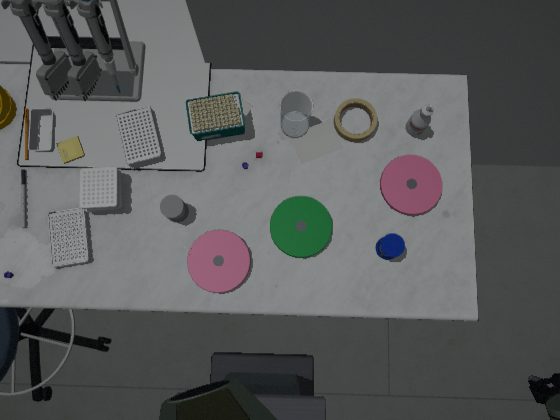

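View pics/side0.png

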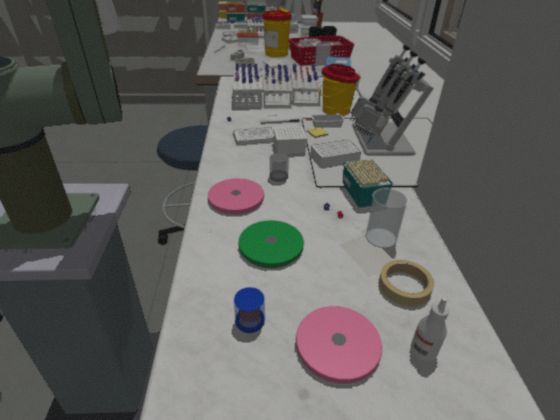

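Top view: the blue pot is at (391,246), the green disc at (301,227) and the grey pot at (174,208). The side view agrees, with the blue pot at (250,310). I place the pot at about (0.4745, -0.294) and the block centre at about (0.516, -0.098).

```bash
python3 -m jog '[[[1,0.025,0.025,0,0],[1,0.025,0.025,0,0],[1,0.025,0.025,0,0],[1,0.025,0.025,0,0],[1,0.025,0.025,0,0],[1,0.025,0.025,-0.01,0],[1,0.025,0.025,-0.02,0],[1,0.025,0.025,-0.02,0],[1,0.0245,0.024,-0.02,0],[1,0,0,-0.02,0]]]' 40
python3 - <<'E'
from h import *
c=vision.capture("side");cv2.imwrite("pics/s1.png",cv2.resize(c["img"][180:360,150:390],None,fx=3,fy=3))
for r in silhouettes("blue_pot_center",c)[:2]: print(r["conf"],r["bbox"])
p=np.array([.4745,-.294,.029]);print(proj(c,p))
print(arm.get_state()["tcp_pos"])
E
```

```text
clock: 1.5
tcp_pos: [0.4771, -0.2908, 0.1578]
tool_rot: [180.0, -0.1, 26.0]
contact_force: [-0.5, -0.5, 0.3]
grip_width: 0.0854
finger_force: 0.0
0.67 [235.5, 287.3, 265.4, 331.4]
(np.float64(249.6538953771771), np.float64(309.4141379238591))
[ 0.47317735 -0.29124276  0.15501777]
```

View pics/s1.png

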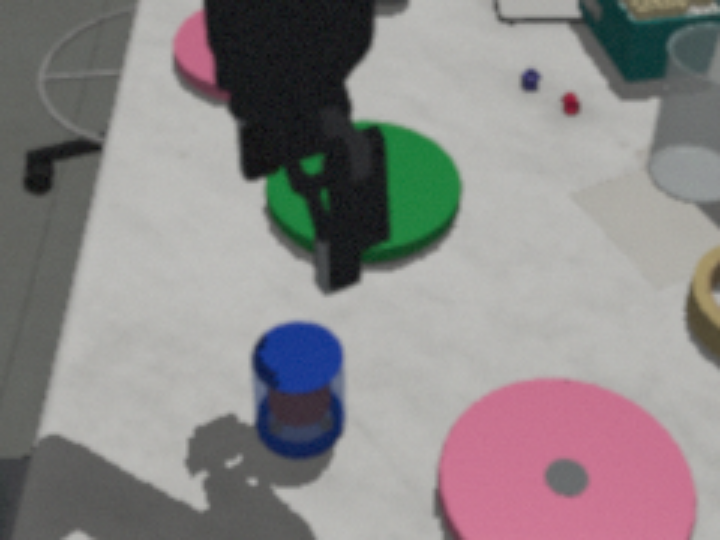

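The gripper is above the pot, seen upright at crop (298,388), and lined up with it. I descend now and close.

```bash
python3 -m jog '[[[1,0,0,-0.03,0],[1,0.001,-0.002,-0.03,0],[1,0,0,-0.03,0],[1,0,0,-0.02,0],[1,0,0,-0.01,0],[1,0,0,0,0],[1,0,0,0,0]]]' 40
python3 - <<'E'
from h import *
c=vision.capture("side")
for r in silhouettes("blue_pot_center",c)[:2]: print(r["conf"],r["bbox"])
print(arm.get_state()["tcp_pos"])
E
```

```text
clock: 2.3
tcp_pos: [0.4762, -0.2969, 0.0397]
tool_rot: [179.9, -0.1, 25.7]
contact_force: [0.5, 0.9, -0.0]
grip_width: 0.0857
finger_force: 0.0
0.89 [234.4, 288.6, 257.6, 330.7]
[ 0.47662197 -0.29701444  0.040143  ]
```

```bash
python3 -m jog '[[[1,-0.001,0.0025,-0.003,0],[1,0,0,0,0],[0,0,0,0,0],[0,0,0,0,0],[0,0,0,0,0],[0,0,0,0,0],[0,0,0,0,0],[0,0,0,0,0],[0,0,0,0,0]]]' 30
```

```text
clock: 3.3
tcp_pos: [0.4745, -0.2932, 0.0355]
tool_rot: [-180.0, -0.0, 25.8]
contact_force: [-1.6, 1.7, 4.7]
grip_width: 0.0507
finger_force: 31.5
```

```bash
python3 -m jog '[[[0,0,0,0.01,0],[0,0,0,0.02,0],[0,0,0,0.03,0],[0,0,0,0.02,0],[0,0.004,0.02,0,0],[0,0.008,0.04,0,0],[0,0.009,0.045,0,0],[0,0.009,0.045,0,0],[0,0.0075,0.03,0,0],[0,0.004,0.015,0,0]]]' && python3 -m jog '[[[0,0,0,0,0],[0,0,0,0,0],[0,0,0,0,0]]]'
python3 - <<'E'
from h import *
for n in("side","top"):
    c=vision.capture(n);cv2.imwrite(f"pics/{n}2.png",cv2.resize(c["img"][120:320,180:420] ,None,fx=3,fy=3))
    for q in("blue_pot_center","spacer_center"):
        for r in silhouettes(q,c)[:2]: print(n,q,r["conf"],r["bbox"])
    p=arm.get_state()["tcp_pos"];print(p,proj(c,p+[0,0,.023]),proj(c,p-[0,0,.036]))
E
```

```text
clock: 4.3
tcp_pos: [0.5157, -0.0956, 0.1148]
tool_rot: [-179.9, 0.0, 25.9]
contact_force: [0.9, -0.5, -2.6]
grip_width: 0.0508
finger_force: 32.3
clock: 4.6
tcp_pos: [0.5159, -0.0997, 0.1152]
tool_rot: [180.0, 0.0, 25.7]
contact_force: [0.4, 0.4, -2.9]
grip_width: 0.0508
finger_force: 32.3
side blue_pot_center 0.69 [258.9, 186.9, 285.3, 223.2]
[ 0.51586743 -0.09954899  0.11524145] (np.float64(271.1578349877019), np.float64(192.28006361251403)) (np.float64(270.946605107555), np.float64(216.34336190801585))
top blue_pot_center 0.39 [292.5, 227.4, 311.6, 238.1]
top spacer_center 0.55 [293.9, 228.1, 314.1, 236.6]
[ 0.51588028 -0.09902157  0.1152748 ] (np.float64(303.14291829136533), np.float64(216.20169082007646)) (np.float64(301.8271345300342), np.float64(221.26499673369673))
```

View pics/side2.png

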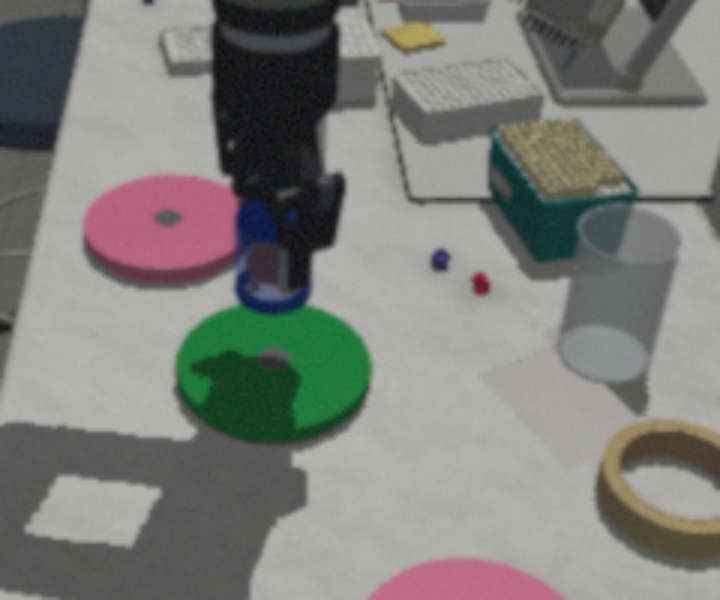

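The pot is held at crop (272,255), over the green block, with the spacer still stuck. Time to rap.

```bash
python3 -m jog '[[[0,0,0,-0.01,0],[0,0,0,-0.025,0],[0,0,0,-0.032,0],[0,0,0,0,0],[0,0,0,0,0]]]'
python3 - <<'E'
from h import *
c=vision.capture("side");cv2.imwrite("pics/side3.png",cv2.resize(c["img"][160:300,200:340] ,None,fx=4,fy=4))
E
```

```text
clock: 5.4
tcp_pos: [0.5158, -0.0984, 0.0476]
tool_rot: [-180.0, 0.0, 25.8]
contact_force: [1.1, 0.0, -2.4]
grip_width: 0.0508
finger_force: 31.7
```

View pics/side3.png

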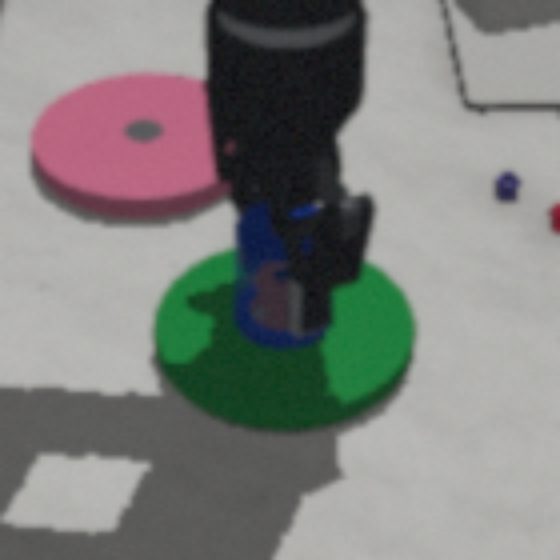

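The pot rim is on the block and the spacer, around crop (275,295), may have dropped. I lift straight up and check.

```bash
python3 -m jog '[[[0,0,0,0.01,0],[0,0,0,0.015,0],[0,0,0,0.02,0],[0,0,0,0.015,0],[0,0,0,0.01,0],[0,0,0,0,0],[0,0,0,0,0]]]'
python3 - <<'E'
from h import *
c=vision.capture("side");cv2.imwrite("pics/side4.png",cv2.resize(c["img"][160:300,200:340] ,None,fx=4,fy=4))
E
```

```text
clock: 6.15
tcp_pos: [0.5158, -0.0982, 0.1184]
tool_rot: [180.0, -0.0, 25.8]
contact_force: [-0.7, 0.6, -2.3]
grip_width: 0.0508
finger_force: 31.9
```

View pics/side4.png

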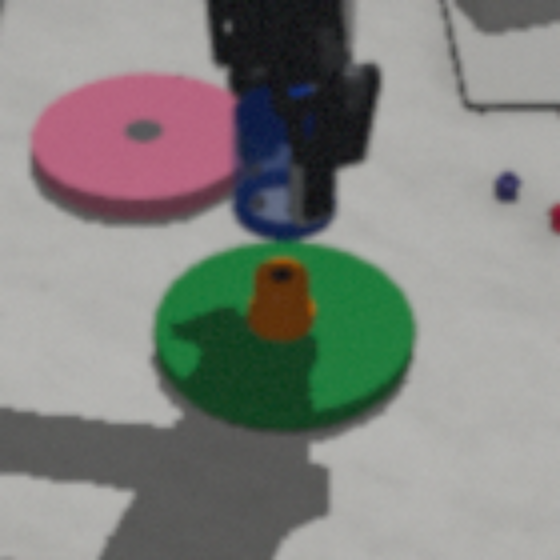

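The spacer stands on the block at crop (282,300) and the pot is empty, held above it. I carry the pot back to its first spot.

```bash
python3 -m jog '[[[0,-0.004,-0.02,0,0],[0,-0.008,-0.04,0,0],[0,-0.009,-0.045,0,0],[0,-0.009,-0.045,0,0],[0,-0.0075,-0.03,0,0],[0,-0.004,-0.016,0,0],[0,0,0,-0.02,0],[0,0,0,-0.025,0],[0,0,0,-0.02,0],[0,0,0,-0.01,0]]]' && python3 -m jog '[[[0,0,0,-0.005,0],[0,0,0,-0.003,0],[0,0,0,-0.002,0],[0,0,0,-0.002,0],[0,0,0,0,0],[0,0,0,0,0]]]'
```

```text
clock: 7.2
tcp_pos: [0.4727, -0.2921, 0.0402]
tool_rot: [-179.7, 0.1, 25.8]
contact_force: [0.2, 0.2, -1.6]
grip_width: 0.0507
finger_force: 31.9
clock: 7.8
tcp_pos: [0.4748, -0.2946, 0.0318]
tool_rot: [180.0, -0.0, 25.8]
contact_force: [0.1, -1.0, -2.3]
grip_width: 0.0509
finger_force: 31.9
```

Still hanging by about 1–2 mm, so I lower it a touch more.

```bash
python3 -m jog '[[[0,0,0,-0.001,0],[0,0,0,-0.001,0],[0,0,0,-0.001,0],[0,0,0,0,0],[0,0,0,0,0]]]'
```

```text
clock: 8.3
tcp_pos: [0.4744, -0.2943, 0.0282]
tool_rot: [-180.0, 0.0, 25.8]
contact_force: [0.2, 0.0, -1.4]
grip_width: 0.0507
finger_force: 31.9
```

```bash
python3 -m jog '[[[0,0,0,-0.001,0],[0,0,0,0,0],[0,0,0,0,0]]]'; python3 -m jog '[[[0.9,0,0,0,0],[1,0,0,0,0],[1,0,0,0,0],[1,0,0,0,0],[1,0,0,0,0],[1,0,0,0,0]]]'; python3 -m jog '[[[1,0,0,0.01,0],[1,0,0,0.02,0],[1,0,0,0.03,0],[1,0,0,0.04,0],[1,0,0,0.04,0],[1,-0.02,-0.02,0,0],[1,-0.03,-0.03,0,0],[1,-0.03,-0.03,0,0],[1,0,0,0,0],[1,0,0,0,0]]]'
python3 - <<'E'
from h import *
c=vision.capture("side");cv2.imwrite("pics/side5.png",cv2.resize(c["img"][160:360,180:420],None,fx=3,fy=3))
for r in silhouettes("blue_pot_center",c)[:1]: print(r["conf"],r["bbox"])
E
```

```text
clock: 8.6
tcp_pos: [0.4744, -0.2943, 0.0281]
tool_rot: [-180.0, 0.0, 25.8]
contact_force: [-2.5, 2.1, 5.0]
grip_width: 0.0507
finger_force: 32.4
clock: 9.2
tcp_pos: [0.4745, -0.2943, 0.0272]
tool_rot: [-180.0, -0.0, 25.8]
contact_force: [-1.2, -1.2, 0.4]
grip_width: 0.0854
finger_force: 0.0
clock: 10.2
tcp_pos: [0.394, -0.375, 0.168]
tool_rot: [180.0, -0.0, 25.6]
contact_force: [0.9, 0.1, 0.0]
grip_width: 0.0856
finger_force: 0.0
0.61 [236.9, 287.0, 266.2, 335.1]
```

View pics/side5.png

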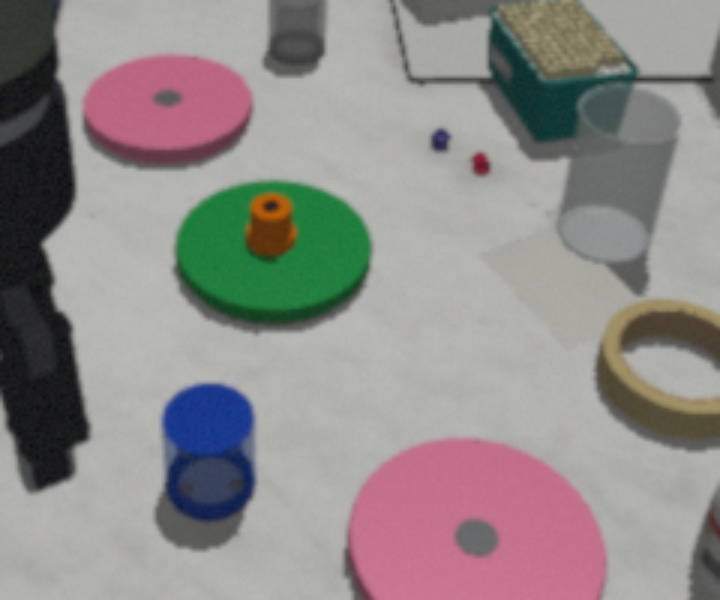

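The empty pot stands upright at crop (209,450), the spacer is on the green block at (271,225), and the gripper is clear.

```bash
python3 -c "
from plant import finish_job
print(finish_job())"
```

```text
the job is handed in; nothing more can be done
None
```

The job is handed in (no verdict returned): one rap freed the spacer, which stands on the green block; the empty blue pot stands released, mouth-down on the bench about 0.2 m from the block's centre, and the grey pot was left alone.

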